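Zero the blue-film wafer gauge

TASK

Before the next wafer is measured, zero the gauge that holds the wafer on blue film: turn its black knob until the pointer, at the yellow end of its grip, stands at the broad red zero mark of its scale, then let go. Leave the knob of the other gauge, with the orange film, as it is set.

Things in the scene. Friction and masses are not known exactly. Their poses are not given: they have to be found in the camera images.
- blue: The gauge to zero, fixed to the table: white base 275 x 120 x 30 mm; round white scale (108 mm across, face 38 mm up), black ticks every 20 degrees, one broad red zero mark 47 mm from its centre; a wafer on blue film in a steel frame, under a black gauge arm 96 mm high. Origin: on the table under the knob's axis. x points to the red mark; the wafer's centre is 122 mm the other way; z up
- blue_grip (a point): Grip point of that gauge's black knob: on its vertical axis, 70 mm above the table, 10 mm below the top of its upright grip bar (54 long, 14 wide, 34 mm high, on a disc 60 mm across and 8 mm high). Turns with the knob: x along the bar to the pointer, y across the 14 mm width, z up. The pointer is a black finger (tip 41 mm from the axis) at the bar's yellow-topped end
- blue_knob (a joint): Turn of that knob, rad: 0 with the pointer at the red mark, growing clockwise seen from above. Starts 0.6 to 1.3 clockwise of zero, so turn it counter-clockwise. It can pass zero: the stops are at -1.0 and 2.4. Friction of about 0.05 N m, no spring: it stays where it is left
- amber_tip (a point): Pointer tip of the other gauge's knob, 40 mm from that knob's vertical axis, 42 mm above the table; its x axis points outwards from that axis. That gauge is built the same and fixed too, but its wafer lies on orange film. Its knob is to be left alone

How it is judged:
By the outcome, as a careful person would: the job done as asked, in the order asked, and still so for the second after the job is handed in, with the robot touching nothing.
It also fails if it takes over 32 s, if anything falls off the work surface, if the arm or the gripper's body presses on something with over 40 N, if the wrist force passes 120 N, or if a joint passes its speed limit or range.

ROBOT

A 6-joint arm with a two-finger parallel gripper is mounted at the origin on the work surface. World frame = base frame: x ahead of the robot, y to its left, z up, the work surface at z = 0. Lengths are in mm, angles in rad, forces in N, time in s.
With the tool pointing down it reaches from about 350 to 975 mm from the base axis. Payload 7.1 kg.
Tool frame: the origin (TCP) lies between the finger pads; the fingertips stand 8 mm ahead of it and the grasp point (between the pads) lies 11 mm behind it (ctrl.tips_ahead is the distance from the TCP to the fingertips, in mm); y points along the fingers, z is the direction in which the jaws open and shut, and the axes are right-handed (so a half turn about y gives the same grasp; the last joint's range is limited). The gripper opens to 88 mm and grips with 3 to 60 N. Pads are 20 mm wide; open, the fingers measure 115 mm over their backs; the gripper's body (75 mm by 178 mm) begins 61 mm behind the grasp point.
Start: joints at [1.262, 0.423, 1.63, -0, 1.089, -0.019], TCP at [178.569, 598.931, 230.675] pointing down, gripper open.
Joint ranges: [-3, 3], [-0.9, 2.11], [0.09, 2.58], [-1.31, 4.45], [0.11, 2.69], [-2.54, 2.54]. Speed limits (rad/s): [2.39, 2.39, 3.01, 3.14, 3.14, 3.14].

INTERFACE

Orientations are given as a rotation vector (axis times angle).
In Python, from workcell import ctrl gives the robot as it stands.
- The arm moves only by the shell command python3 -m creep 'ROWS'. ROWS is JSON, a list of rows, each an object of numbers: "tx", "ty", "tz": the shift along the world's x, y, z in mm; "rx", "ry", "rz": the turn, a rotation vector about the world's x, y, z in rad; "fingers": the closure in counts, from 0 (fully open) to 255 (shut). A call has 1 to 10 rows; each row is the pose to reach, as a shift and turn from the pose commanded when the call began; what a row does not reach only later rows make up. A row lasts 1/8 s, in which the tool goes at most 62.5 mm and 10.7 degrees, less where a joint would pass 70% of its speed; a pose out of reach is approached as far as the arm can. A call with a gripper value outside its range is refused whole. The fingers move at their own pace and stop on an object; the grip force is fixed at half the most. Time passes only in rows, so rows that repeat a pose let the fingers close. It gives the time, the measured TCP pose, the force and the opening at its end, in the units of the state.
- ctrl.get_obs(): the state, without advancing time (a new reading comes with each control period).
- ctrl.get_image(name): name is "scene" or "top" or "wrist"; returns a dict with "pixels" (420x560x3 uint8, blue, green, red), "intrinsics" (3x3 intrinsics, pixels), "k1" (the pictures are not rectified: a ray, as slopes to the right and down, at radius r is drawn at 1 + k1 r^2 times it, then the intrinsics apply), "rvec" (rotation vector, rad) and "tvec" (3), from world to camera coordinates, as OpenCV has them. Camera axes: x right, y down, z forward; pixel columns grow to the right and rows downward; lengths in mm; the calibration is good to about 2 mm. A picture is of the moment at which its call begins. There is no depth.
- ctrl.close_job(): hands the job in, once; it reports no verdict.
The state is a dict: "t": time; "qpos": joint angles; "qvel": joint speeds; "joint_torque": joint torques, N m; "ee_pos": TCP position; "orientation": TCP orientation; "ft_force": force on the tool from outside, world axes, zero at the start; "moment": the same for the moment, N m; "width": finger opening in mm.
Only numpy, scipy, OpenCV 4.12 (cv2) and the standard library are available. Lean on these libraries where they do the work, as an engineer would, in place of code of your own. Each camera call takes 0.05 s, during which the arm holds its last target.

## Working session

There is one attempt and no reset: what is moved stays moved. The work goes in short steps, Python scripts to look and compute and a shell command to move; the robot and the scene stay as the last step left them, time stands still between calls to the robot, and variables do not carry over. Pictures are saved under pics/ and viewed, and the job is handed in when it is done.

```bash
mkdir -p pics; ls
cat > h.py <<'E'
import numpy as np, cv2
from workcell import ctrl
def grab(n,f):
    d=ctrl.get_image(n); cv2.imwrite('pics/'+f+'.png',d['pixels']); np.save('pics/'+f+'.npy',d,allow_pickle=True); return d
def load(f): return np.load('pics/'+f+'.npy',allow_pickle=True).item()
def ray(d,uv):
    K=np.array(d['intrinsics'],float); k=d['k1']
    p=cv2.undistortPoints(np.array([[uv]],float),K,np.array([k,0,0,0],float))[0,0]
    R=cv2.Rodrigues(np.array(d['rvec'],float))[0]; t=np.array(d['tvec'],float).ravel()
    return -R.T@t, R.T@np.array([p[0],p[1],1.])
def onz(d,uv,z):
    c,r=ray(d,uv); return c+r*(z-c[2])/r[2]
def proj(d,P):
    return cv2.projectPoints(np.array([P],float),np.array(d['rvec'],float),np.array(d['tvec'],float),np.array(d['intrinsics'],float),np.array([d['k1'],0,0,0],float))[0][0,0]
E
python3 - <<'E'
from h import *
for n in ('scene','top','wrist'):
    d=grab(n,n+'0'); print(n,d['k1'],onz.__name__, ray(d,(280,210)))
o=ctrl.get_obs();print(o['t'],o['ee_pos'],o['orientation'],o['width'])
E
```

```text
pics
scene -0.09363086938477863 onz (array([1177.84269124,  -96.61740672,  649.91545668]), array([-0.68666131,  0.12140908, -0.71692818]))
top -0.1060617639864527 onz (array([487.86463655, -17.15952722, 786.58792249]), array([ 0.19817251,  0.00711343, -0.98017857]))
wrist -0.04292897111796624 onz (array([ 99.15112024, 623.03674288, 384.20120459]), array([ 0.29786942, -0.10356821, -0.94918527]))
0.15 [178.45652261 598.55980813 230.07195594] [-1.55995885  0.22766619 -0.22736348] 87.45687008188132
```

View pics/top0.png

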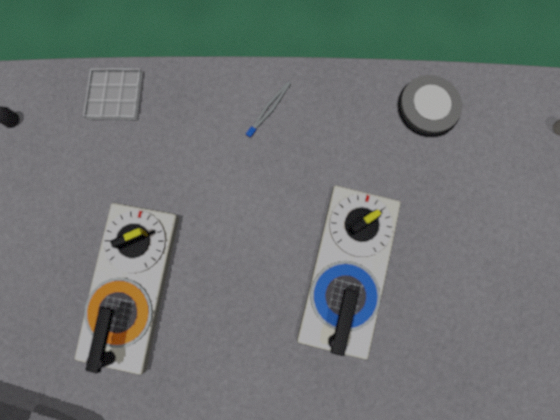

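View pics/scene0.png

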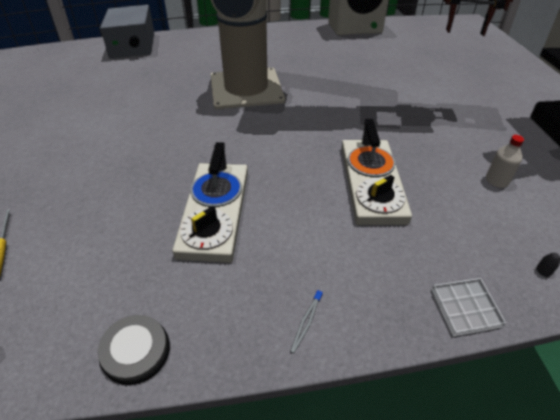

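View pics/wrist0.png

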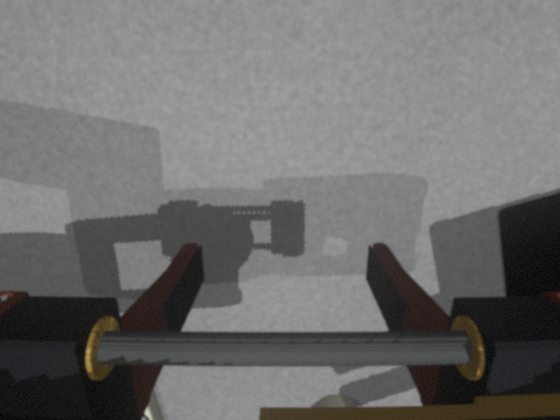

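The top view shows the blue gauge with its knob near (362,223), red mark (367,198), yellow end (373,216) and wafer (346,296). The orange gauge is at left, with its knob near (133,240). The scene view agrees. The wrist view shows only table.

```bash
cat > m.py <<'E'
from h import *
def cents(d,kind,box=None):
    hsv=cv2.cvtColor(d['pixels'],cv2.COLOR_BGR2HSV)
    if kind=='red': m=cv2.inRange(hsv,(0,110,80),(6,255,255))|cv2.inRange(hsv,(172,110,80),(180,255,255))
    if kind=='yellow': m=cv2.inRange(hsv,(24,120,90),(34,255,255))
    if kind=='blue': m=cv2.inRange(hsv,(100,140,80),(125,255,255))
    n,l,s,c=cv2.connectedComponentsWithStats(m)
    out=[]
    for i in range(1,n):
        if s[i,4]>=6 and (box is None or (box[0]<c[i][0]<box[2] and box[1]<c[i][1]<box[3])):
            out.append((c[i],s[i,4],l==i))
    return out
E
python3 - <<'E'
from m import *
for f,b in (('top0',(290,180,410,360)),('scene0',(170,140,260,265))):
    d=load(f)
    for k,z in (('red',38),('yellow',80),('blue',34)):
        for c,a,m in cents(d,k,b):
            print(f,k,c.round(1),a,onz(d,c,z).round(1))
            if k=='blue':
                pts=cv2.findNonZero(m.astype(np.uint8)); e=cv2.fitEllipse(cv2.convexHull(pts)); print('  ell',e,onz(d,e[0],z).round(1))
            if k=='yellow':
                print('  pca', cv2.minAreaRect(cv2.findNonZero(m.astype(np.uint8))))
    cv2.imwrite('pics/%s_z.png'%f,cv2.resize(d['pixels'][b[1]:b[3],b[0]:b[2]],None,fx=4 if f=='scene0' else 3.3,fy=4 if f=='scene0' else 3.3,interpolation=cv2.INTER_CUBIC))
E
```

```text
top0 red [366.9 197.9] 12 [ 662.9 -160.1   38. ]
top0 yellow [371.8 216.1] 128 [ 623.3 -159.3   80. ]
  pca ((371.96002197265625, 215.78004455566406), (8.0, 17.399999618530273), 53.13010025024414)
top0 blue [345.3 293.3] 1564 [ 501.3 -122.3   34. ]
  ell ((345.1856994628906, 295.7641296386719), (61.71563720703125, 62.88457489013672), 147.7900848388672) [ 497.3 -122.1   34. ]
scene0 red [201.4 244.3] 7 [ 658.8 -161.2   38. ]
scene0 yellow [198.  216.1] 58 [ 621.9 -160.8   80. ]
  pca ((198.04412841796875, 216.0735321044922), (3.944467544555664, 14.405879974365234), 59.03623962402344)
scene0 blue [215.8 188.8] 628 [ 498.4 -123.6   34. ]
  ell ((215.76527404785156, 187.5475311279297), (30.577899932861328, 46.02851867675781), 81.94612884521484) [ 494.2 -123.4   34. ]
```

View pics/top0_z.png

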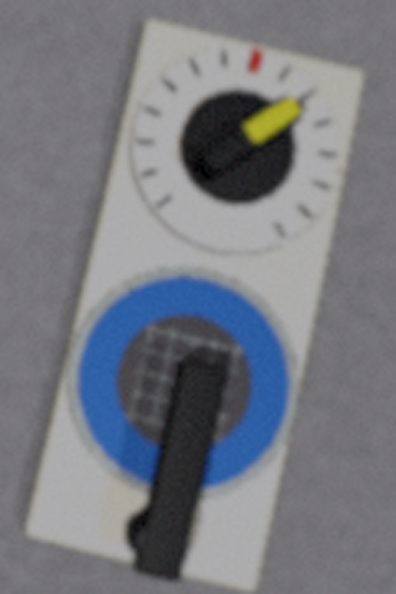

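View pics/scene0_z.png

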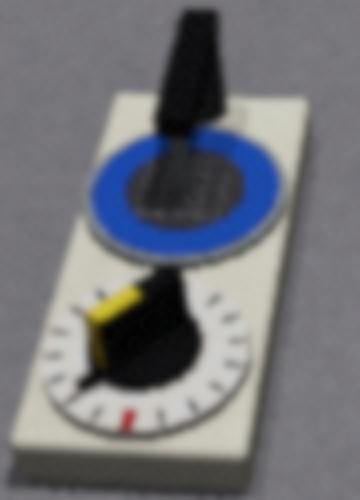

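Run:
```python
from m import *
from scipy.spatial.transform import Rotation as Ro
w=np.array([495.8,-122.7]); r=np.array([660.9,-160.6]); u=(r-w)/np.linalg.norm(r-w); ax=w+122*u
th=np.degrees(np.arctan2(u[1],u[0])); print('dist',np.linalg.norm(r-w),'gauge',th,'axis',ax)
d=load('top0'); tip=onz(d,(290+312/3.3,180+92/3.3),42); print('tip',tip,np.linalg.norm(tip[:2]-ax),np.degrees(np.arctan2(*(tip[:2]-ax)[::-1])))
c,a,m=cents(d,'yellow',(290,180,410,360))[0]
P=np.array([onz(d,(x,y),80)[:2] for y,x in zip(*np.nonzero(m))]); y=P.mean(0)
v=np.linalg.eigh(np.cov(P.T))[1][:,1]; print('yellow',y-ax,'pca',np.degrees(np.arctan2(v[1],v[0])),'dir',np.degrees(np.arctan2(*(y-ax)[::-1])))
# base outline
hsv=cv2.cvtColor(d['pixels'],cv2.COLOR_BGR2HSV); mm=cv2.inRange(hsv,(0,0,150),(180,60,255)); mm[:, :290]=0; mm[:180]=0;mm[370:]=0;mm[:,410:]=0
h=cv2.convexHull(cv2.findNonZero(mm)); W=np.array([onz(d,p[0],30)[:2] for p in h.astype(float)],np.float32); print('base',cv2.minAreaRect(W))
o=ctrl.get_obs(); R=Ro.from_rotvec(o['orientation']).as_matrix(); print(R.round(3)); print('jaw',np.degrees(np.arctan2(R[1,2],R[0,2])),o['qpos'])
```

```text
dist 169.39427381112972 gauge -12.928701322441722 axis [ 614.70720711 -149.99608207]
tip [ 645.16402669 -189.10774587   42.        ] 49.571565482162505 -52.09159097364922
yellow [ 8.6301871  -9.33696502] pca 122.8027597895874 dir -47.252695541047544
base ((540.5764770507812, -131.53732299804688), (116.8087387084961, 271.76141357421875), 76.86891174316406)
[[ 0.958 -0.     0.286]
 [-0.286 -0.001  0.958]
 [-0.    -1.    -0.001]]
jaw 73.39464090573694 [ 1.26199012e+00  4.23704151e-01  1.63047384e+00  7.79235755e-07
  1.08858799e+00 -1.89883677e-02]
```

Blue axis is at about (615,-150). The wafer-to-red distance is 169.4 (expected 169) and the base measures 117x272 (120x275). Gauge x is at -13°, the pointer at about -54°, so the knob is about 0.7 rad clockwise. Next I hover above it with the jaws across the bar.

```bash
python3 -m creep '[{"tx":200,"ty":-344,"rz":-0.3},{"tx":436,"ty":-749,"rz":-0.63},{"tx":436,"ty":-749,"rz":-0.63},{"tx":436,"ty":-749,"rz":-0.63},{"tx":436,"ty":-749,"rz":-0.63},{"tx":436,"ty":-749,"rz":-0.63},{"tx":436,"ty":-749,"rz":-0.63},{"tx":436,"ty":-749,"rz":-0.63},{"tx":436,"ty":-749,"rz":-0.63},{"tx":436,"ty":-749,"rz":-0.63}]'
```

```text
schema error: expected keys tx, ty, tz, rx, ry, rz, fingers
```

```bash
python3 -m creep '[{"tx":200,"ty":-344,"tz":0,"rx":0,"ry":0,"rz":-0.3,"fingers":0},{"tx":436,"ty":-749,"tz":0,"rx":0,"ry":0,"rz":-0.63,"fingers":0},{"tx":436,"ty":-749,"tz":0,"rx":0,"ry":0,"rz":-0.63,"fingers":0},{"tx":436,"ty":-749,"tz":0,"rx":0,"ry":0,"rz":-0.63,"fingers":0},{"tx":436,"ty":-749,"tz":0,"rx":0,"ry":0,"rz":-0.63,"fingers":0},{"tx":436,"ty":-749,"tz":0,"rx":0,"ry":0,"rz":-0.63,"fingers":0},{"tx":436,"ty":-749,"tz":0,"rx":0,"ry":0,"rz":-0.63,"fingers":0},{"tx":436,"ty":-749,"tz":0,"rx":0,"ry":0,"rz":-0.63,"fingers":0},{"tx":436,"ty":-749,"tz":0,"rx":0,"ry":0,"rz":-0.63,"fingers":0},{"tx":436,"ty":-749,"tz":0,"rx":0,"ry":0,"rz":-0.63,"fingers":0}]'
```

```text
t: 1.4
ee_pos: [493.7, 56.8, 230.8]
orientation: [-1.449, 0.718, -0.718]
ft_force: [1.0, 0.5, 0.3]
width: 88.1
```

```bash
python3 -m creep '[{"tx":115,"ty":-198,"tz":0,"rx":0,"ry":0,"rz":0,"fingers":0},{"tx":115,"ty":-198,"tz":0,"rx":0,"ry":0,"rz":0,"fingers":0},{"tx":115,"ty":-198,"tz":0,"rx":0,"ry":0,"rz":0,"fingers":0},{"tx":115,"ty":-198,"tz":0,"rx":0,"ry":0,"rz":0,"fingers":0},{"tx":115,"ty":-198,"tz":0,"rx":0,"ry":0,"rz":0,"fingers":0},{"tx":115,"ty":-198,"tz":0,"rx":0,"ry":0,"rz":0,"fingers":0}]'
python3 - <<'E'
from h import *
from scipy.spatial.transform import Rotation as Ro
d=grab('wrist','w1'); o=ctrl.get_obs(); R=Ro.from_rotvec(o['orientation']).as_matrix(); print(o['t'],o['ee_pos'],R.round(3),np.degrees(np.arctan2(R[1,2],R[0,2])),o['qpos'])
E
```

```text
t: 2.15
ee_pos: [607.2, -138.7, 230.1]
orientation: [-1.449, 0.719, -0.717]
ft_force: [-0.5, -0.7, 0.2]
width: 87.8
2.2 [ 607.16525147 -138.24257359  230.31460799] [[ 0.606 -0.001  0.795]
 [-0.795  0.001  0.606]
 [-0.001 -1.    -0.001]] 37.33137919138366 [-2.43083786e-01  4.20732506e-01  1.63457253e+00  2.41475336e-04
  1.08757908e+00 -8.94751236e-01]
```

View pics/w1.png

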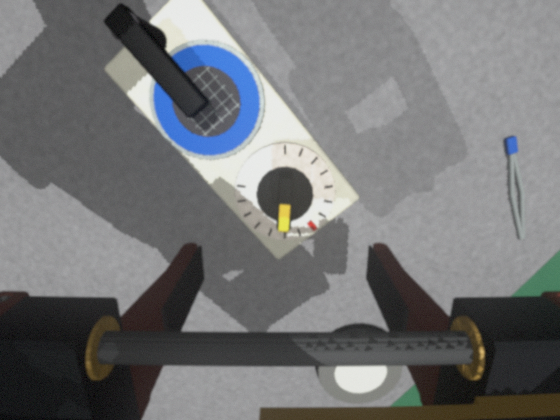

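The wrist view shows the blue gauge below: knob disc (285,192), yellow end (284,217), red mark (313,225), the bar almost square to the jaws.

Run:
```python
from m import *
d=load('w1'); b=(100,20,360,260); D={}
for k,z in (('red',38),('yellow',80),('blue',34)):
    for c,a,m in cents(d,k,b):
        if k=='blue':
            e=cv2.fitEllipse(cv2.convexHull(cv2.findNonZero(m.astype(np.uint8)))); c=e[0]
        D[k]=onz(d,c,z)[:2]; print(k,np.round(c,1),a,D[k].round(1))
        if k=='yellow':
            P=np.array([onz(d,(x,y),80)[:2] for y,x in zip(*np.nonzero(m))]); v=np.linalg.eigh(np.cov(P.T))[1][:,1]; print('pca',np.degrees(np.arctan2(v[1],v[0])))
            print(cv2.boundingRect(m.astype(np.uint8)))
w,r=D['blue'],D['red'];u=(r-w)/np.linalg.norm(r-w);ax=w+122*u;y=D['yellow']-ax
print(np.linalg.norm(r-w),np.degrees(np.arctan2(u[1],u[0])),ax,y,np.degrees(np.arctan2(y[1],y[0])))
x0,y0,x1,y1=225,130,345,250
cv2.imwrite('pics/w1z.png',cv2.resize(d['pixels'][y0:y1,x0:x1],None,fx=5,fy=5,interpolation=cv2.INTER_CUBIC))
```

```text
red [311.8 225.3] 36 [ 661.1 -159. ]
yellow [283.5 217.7] 295 [ 622.  -158.8]
pca 124.95778349085684
(278, 204, 13, 28)
blue [206.1  99.5] 4492 [ 494.6 -119.2]
171.17966888744635 -13.424512007586944 [ 613.29638462 -147.53361896] [  8.75152006 -11.25616979] -52.13541633684954
```

View pics/w1z.png

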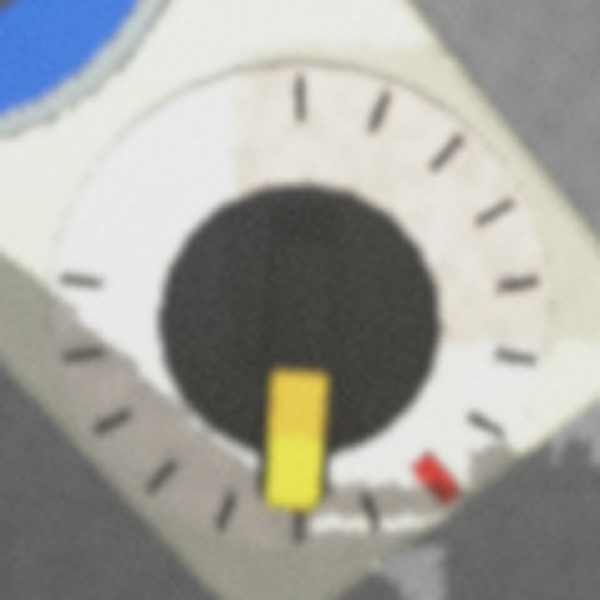

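Both views agree to about 2 mm: axis about (614.3,-149), bar about -54.5°, zero at -13.2°. I descend with the jaws open and check.

```bash
python3 -m creep '[{"tx":7,"ty":-10.5,"tz":-40,"rx":0,"ry":0,"rz":-0.03,"fingers":0},{"tx":7,"ty":-10.5,"tz":-90,"rx":0,"ry":0,"rz":-0.03,"fingers":0},{"tx":7,"ty":-10.5,"tz":-130,"rx":0,"ry":0,"rz":-0.03,"fingers":0},{"tx":7,"ty":-10.5,"tz":-155,"rx":0,"ry":0,"rz":-0.03,"fingers":0},{"tx":7,"ty":-10.5,"tz":-170,"rx":0,"ry":0,"rz":-0.03,"fingers":0},{"tx":7,"ty":-10.5,"tz":-170,"rx":0,"ry":0,"rz":-0.03,"fingers":0},{"tx":7,"ty":-10.5,"tz":-170,"rx":0,"ry":0,"rz":-0.03,"fingers":0}]'
python3 - <<'E'
from h import *
d=grab('wrist','w2');d=grab('top','t2');d=grab('scene','s2')
a=load('s2')['pixels'][100:290,120:320];cv2.imwrite('pics/s2z.png',cv2.resize(a,None,fx=3,fy=3,interpolation=cv2.INTER_CUBIC))
o=ctrl.get_obs();print(o['ee_pos'],o['ft_force'],o['t'])
E
```

```text
t: 3.08
ee_pos: [615.8, -149.6, 61.9]
orientation: [-1.441, 0.739, -0.742]
ft_force: [-1.2, -0.4, 0.5]
width: 87.8
[ 615.74413556 -149.87968113   61.91613834] [ 0.39009202 -0.9525245  -0.52713712] 3.225
```

View pics/w2.png

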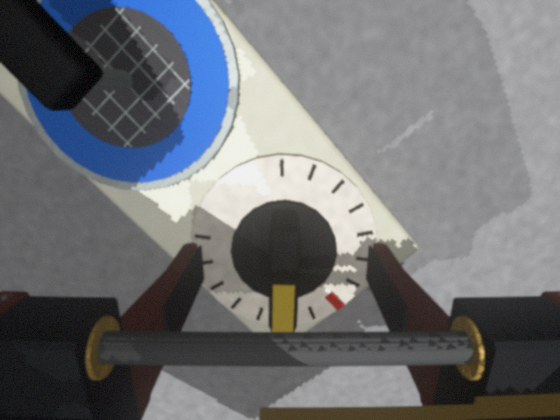

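View pics/s2z.png

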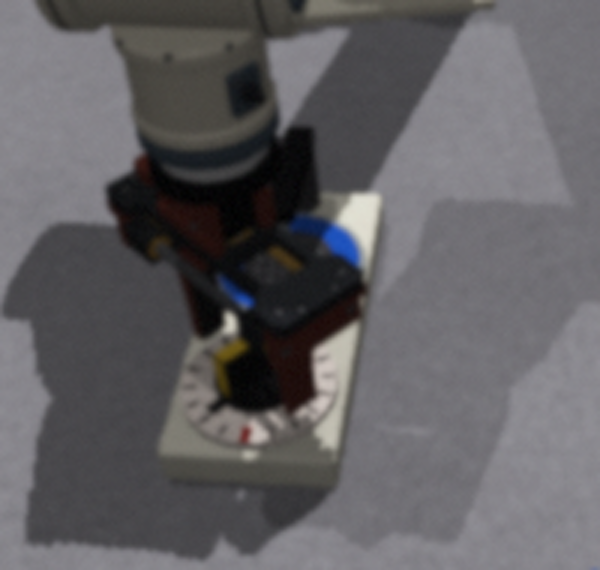

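The bar (yellow column ≈284) sits midway between the fingers, with nothing touching. Closing, with a 1–2 mm trim.

```bash
python3 -m creep '[{"tx":-1,"ty":0.5,"tz":-2,"rx":0,"ry":0,"rz":0,"fingers":100},{"tx":-1,"ty":0.5,"tz":-2,"rx":0,"ry":0,"rz":0,"fingers":180},{"tx":-1,"ty":0.5,"tz":-2,"rx":0,"ry":0,"rz":0,"fingers":255},{"tx":-1,"ty":0.5,"tz":-2,"rx":0,"ry":0,"rz":0,"fingers":255},{"tx":-1,"ty":0.5,"tz":-2,"rx":0,"ry":0,"rz":0,"fingers":255},{"tx":-1,"ty":0.5,"tz":-2,"rx":0,"ry":0,"rz":0,"fingers":255},{"tx":-1,"ty":0.5,"tz":-2,"rx":0,"ry":0,"rz":0,"fingers":255},{"tx":-1,"ty":0.5,"tz":-2,"rx":0,"ry":0,"rz":0,"fingers":255}]'
```

```text
t: 4.22
ee_pos: [614.4, -148.8, 58.7]
orientation: [-1.44, 0.741, -0.741]
ft_force: [0.4, 0.3, -0.5]
width: 14.0
```

Grasped: width 14.0, almost no force. The bar is at about -54.4°, so I turn counter-clockwise by about 0.72.

```bash
python3 -m creep '[{"tx":0,"ty":0,"tz":0,"rx":0,"ry":0,"rz":0.12,"fingers":255},{"tx":0,"ty":0,"tz":0,"rx":0,"ry":0,"rz":0.26,"fingers":255},{"tx":0,"ty":0,"tz":0,"rx":0,"ry":0,"rz":0.40,"fingers":255},{"tx":0,"ty":0,"tz":0,"rx":0,"ry":0,"rz":0.54,"fingers":255},{"tx":0,"ty":0,"tz":0,"rx":0,"ry":0,"rz":0.65,"fingers":255},{"tx":0,"ty":0,"tz":0,"rx":0,"ry":0,"rz":0.72,"fingers":255},{"tx":0,"ty":0,"tz":0,"rx":0,"ry":0,"rz":0.72,"fingers":255},{"tx":0,"ty":0,"tz":0,"rx":0,"ry":0,"rz":0.72,"fingers":255}]'
python3 - <<'E'
from m import *
from scipy.spatial.transform import Rotation as Ro
d=grab('wrist','w3');o=ctrl.get_obs();R=Ro.from_rotvec(o['orientation']).as_matrix();print(o['t'],o['ee_pos'],o['ft_force'],o['moment'],o['width'],np.degrees(np.arctan2(R[1,2],R[0,2]))-90)
cv2.imwrite('pics/w3z.png',cv2.resize(d['pixels'][150:350,180:390],None,fx=3,fy=3,interpolation=cv2.INTER_CUBIC))
E
```

```text
t: 5.22
ee_pos: [614.3, -149.0, 58.7]
orientation: [-1.563, 0.181, -0.182]
ft_force: [2.5, 3.3, -0.9]
width: 13.8
5.275 [ 614.3058313  -149.01942873   58.69632312] [ 2.02354861  2.14736611 -0.95237577] [ 0.41825685 -0.50440245  0.02084787] 13.690497295446695 -13.228077602109963
```

View pics/w3z.png

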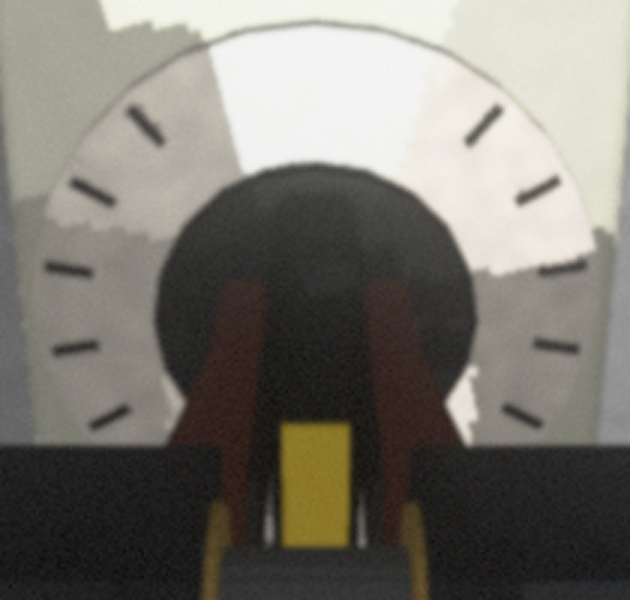

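The wrist view shows the scale's ticks mirrored about the bar: pairs (75,348)/(556,347) and (145,125)/(484,125), midpoint ≈315, with the yellow end at 316. So the knob is at zero within about 1°. I release, lift and verify.

```bash
python3 -m creep '[{"tx":0,"ty":0,"tz":0,"rx":0,"ry":0,"rz":0,"fingers":150},{"tx":0,"ty":0,"tz":0,"rx":0,"ry":0,"rz":0,"fingers":0},{"tx":0,"ty":0,"tz":0,"rx":0,"ry":0,"rz":0,"fingers":0},{"tx":0,"ty":0,"tz":0,"rx":0,"ry":0,"rz":0,"fingers":0},{"tx":0,"ty":0,"tz":0,"rx":0,"ry":0,"rz":0,"fingers":0},{"tx":0,"ty":0,"tz":30,"rx":0,"ry":0,"rz":0,"fingers":0},{"tx":0,"ty":0,"tz":80,"rx":0,"ry":0,"rz":0,"fingers":0},{"tx":0,"ty":0,"tz":130,"rx":0,"ry":0,"rz":0,"fingers":0},{"tx":0,"ty":0,"tz":170,"rx":0,"ry":0,"rz":0,"fingers":0},{"tx":0,"ty":0,"tz":170,"rx":0,"ry":0,"rz":0,"fingers":0}]'
python3 - <<'E'
from m import *
d=grab('wrist','w4');s=grab('scene','s4');grab('top','t4')
for k,z in (('red',38),('yellow',80)):
    for c,a,m in cents(d,k,(180,100,400,350)):
        p=onz(d,c,z);print(k,c.round(1),a,p.round(1))
        P=np.array([onz(d,(x,y),z)[:2] for y,x in zip(*np.nonzero(m))]); v=np.linalg.eigh(np.cov(P.T))[1][:,1]; print('pca',np.degrees(np.arctan2(v[1],v[0])))
A=cv2.resize(d['pixels'][120:280,200:360],(400,400),interpolation=cv2.INTER_CUBIC);B=cv2.resize(s['pixels'][130:270,160:300],(400,400),interpolation=cv2.INTER_CUBIC)
cv2.imwrite('pics/c4.png',np.hstack([A,B]))
E
```

```text
t: 6.52
ee_pos: [616.0, -149.8, 232.5]
orientation: [-1.564, 0.175, -0.186]
ft_force: [0.5, 0.4, -1.4]
width: 87.9
red [285.1 220.5] 25 [ 661.6 -158.9   38. ]
pca 166.42461774241988
yellow [284.9 195.8] 197 [ 621.9 -149.9   80. ]
pca 162.02931623646208
yellow [283.6 208.8] 10 [ 634.2 -154.1   80. ]
pca 86.99638123259676
yellow [288.6 209.7] 7 [ 636.2 -149.7   80. ]
pca 130.77391326782458
yellow [283.3 212.9] 11 [ 638.2 -155.4   80. ]
pca 62.541354708309996
```

View pics/c4.png

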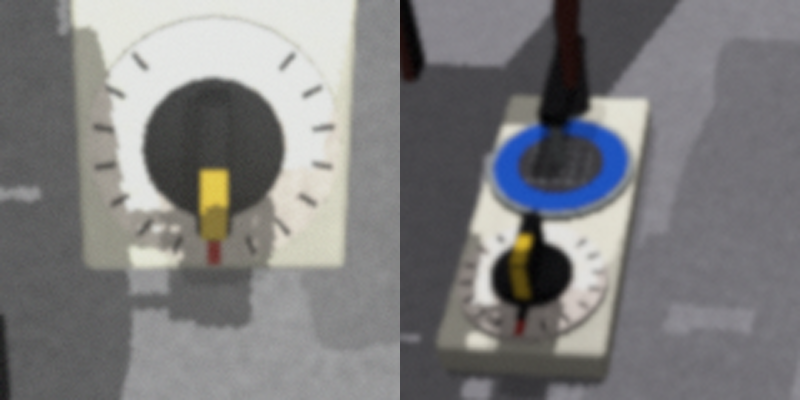

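In both views the pointer meets the red mark: in the wrist crop the yellow end and the red mark are both at column 214, with the ticks symmetric about it. The gripper is clear, so I hand in.

Run:
```python
from m import *
for f in('top0','t4'):
    print([c.round(1) for c,a,m in cents(load(f),'yellow',(90,200,180,290))])
o=ctrl.get_obs();print(o['t'],o['ft_force'],np.abs(o['qvel']).max());print(ctrl.close_job())
```

```text
[array([132.1, 233.8])]
[array([132.3, 233.7])]
6.675 [-0.28791898 -0.25786737 -0.28387988] 0.018099258971587963
the job is handed in; nothing more can be done
None
```

I zeroed the blue-film gauge and handed the job in after about 6.7 s. I gripped its knob, turned it about 0.72 rad counter-clockwise, let go and lifted clear.

- **Zero:** the last wrist and scene pictures, taken after release, show the pointer on the red mark. In the wrist view the yellow end and the red mark line up within about a pixel, and the ticks are symmetric about the bar.
- **Other gauge:** the yellow end of the orange-film knob is in the same place as at the start, within 0.2 pixels, and I never touched it.
- **Force:** the largest force I read while gripping or turning was about 4 N.
- **Check that disagreed:** the automatic angle fit on the yellow top gave -18° instead of -13°. A shadow had broken that colour mask into pieces, so I judged by the line-up and tick symmetry instead. My two measurements of the knob axis also differed by about 2–3 mm, and I used a value between them.

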